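# Raise the cleaning canister on its stand with a keyed spacer

## Task

The watch-cleaning canister has to stand one spacer higher on its stand. Lift this canister, the one with the bail handle, off the stand and set it upright in the round drip tray beside it, turn the spacer with the D-shaped bore until its flat matches the flat of the stand's post and lower it over the post, fully down on the deck, then put the canister back over the post so that it stands upright and centred on top of the spacer. Keep the canister upright, do not drop it, and leave everything else on the bench where it is.

Things in the scene. Friction and masses are not known exactly. Their poses are not given: they have to be found in the camera images.
- canister: Upright open aluminium canister, 72 mm outside diameter, body 120 mm tall, about 0.45 kg, loose, starting on the stand, with a rigid bail handle over its mouth. Its foot is hollow: a central cavity open below, 32 mm in diameter and 58 mm deep, goes over the stand's post. Origin: centre of the underside; z up, y along the bail.
- bail (a point): Middle of the canister's bail: a straight level steel bar along the canister's y, 10 mm wide (along its x), 12 mm tall, mid-height 169 mm above the canister's underside. Clear span 70 mm between its two 5 mm uprights, 49 mm free between bar and rim. Pinched here from above, fingers either side along the canister's x, the canister hangs upright.
- stand: Low round grey stand fixed to the bench, 116 mm in diameter, flat deck 30 mm above the bench, with a D-section post in its centre whose flat faces the stand's -x. A small steel index block (10 x 8 x 6 mm) on the deck, 48 mm from the axis, marks the side the flat faces, in sight even with the canister on. Origin: centre of the underside at bench height; z up.
- post_top (a point): Centre of the top of the stand's steel post, 80 mm above the bench: 22 mm in diameter, 50 mm tall above the deck, the last 6 mm tapered, with one flat 6 mm from the axis on the stand's -x side.
- tray: Round shallow dark steel drip tray fixed to the bench, 140 mm in diameter, rim 12 mm high and 4 mm thick, floor 4 mm above its origin. Origin: centre of the underside.
- spacer: Loose aluminium spacer lying on the bench: thick ring 54 mm in diameter, 30 mm tall, about 0.15 kg, with a D-shaped bore right through (25 mm in diameter, its flat 7.5 mm from the axis on the spacer's -x side). Fits the post one way round only, x axes of spacer and stand pointing alike (about 9 degrees of play). Grip it over its diameter along its y. Origin: centre of the underside; z up.
- lug (a point): Outer end of the lug on the spacer (10 mm wide, 20 mm tall, the point is 10 mm up), 38 mm from the spacer's axis on its -x side: lug and bore flat point the same way, so on the post the lug points to the stand's index block.
- plain_ring: Bystander, not to be used: loose aluminium ring of the same 54 mm diameter and 30 mm height but with a wide round bore (41 mm), no flat and no lug. Origin: centre of the underside.
- movement: Bystander: watch movement in a black holder, 40 mm in diameter, 14 mm tall, loose. Origin: centre of the underside.
- oil_bottle: Bystander: small bottle, 36 mm in diameter, 75 mm tall, loose. Origin: centre of the underside.
- screwdriver: Bystander: screwdriver lying on the bench, 150 mm long, loose. Origin: near its middle.
- cloche: Bystander: glass dust cover with a knob on a green base, 104 mm in diameter, 83 mm tall, loose, at the back. Origin: centre of the underside.
- brush_pot: Bystander: grey pot of brushes and tools, 76 mm in diameter, pot 85 mm tall, brushes to 170 mm, loose. Origin: centre of the underside.

How it is judged:
On the way, in this order (a step that is already met when the one before it is completed fails the run):
1. the canister stands upright in the drip tray, let go (horizontal distance between canister and tray below 0.032 m and z of canister in the frame of tray below 0.007 m and angle between canister's own z axis and vertical below 0.06 rad and contact force between the fingers and canister below 0.3 N and linear speed of canister below 0.02 m/s), for 0.2 s.
2. the D-bore spacer sits fully down on the stand's deck, let go, its flat to the post's flat, while the canister stands in the tray (horizontal distance between spacer and stand below 0.004 m and z of spacer in the frame of stand between 0.027 and 0.0325 m and angle between each of spacer, canister's own z axis and vertical below 0.06 rad and angle between the x axis of spacer and the x axis of stand, either way round below 0.25 rad and contact force between the fingers and spacer below 0.3 N and linear speed of spacer below 0.02 m/s and horizontal distance between canister and tray below 0.032 m and z of canister in the frame of tray below 0.007 m), for 0.2 s.
At the end, for the whole second after the job is handed in: The spacer is on the stand's post, within 4 mm of its axis and 2.5 mm of lying flat on the deck, its flat to the post's flat; the canister stands on top of it upright (within 3 degrees), within 8 mm of the stand's axis and its underside 56 to 63.5 mm above the bench; both are released and at rest (horizontal distance between spacer and stand below 0.004 m and z of spacer in the frame of stand between 0.027 and 0.0325 m and angle between each of spacer, canister's own z axis and vertical below 0.06 rad and angle between the x axis of spacer and the x axis of stand, either way round below 0.25 rad and horizontal distance between canister and stand below 0.008 m and z of canister in the frame of stand between 0.056 and 0.0635 m and contact force between the fingers and canister below 0.3 N and linear speed of each of canister, spacer below 0.02 m/s and contact force between the fingers and spacer below 0.3 N); the robot touches nothing.
It fails at once if the canister was tipped more than 29 degrees (angle between canister's own z axis and vertical above 0.5 rad).
It fails at once if the canister was dropped: it moved faster than 0.5 m/s with no finger touching it (linear speed of canister above 0.5 m/s and contact force between the fingers and canister below 0.05 N).
It fails at once if another loose thing on the bench was moved more than 25 mm (distance of any of plain_ring, movement, oil_bottle, screwdriver, cloche, brush_pot from where it was at the start of the episode above 0.025 m).
It also fails if it takes over 72 s, if anything falls off the work surface, if the arm or the gripper's body presses on something with over 40 N, if the wrist force passes 120 N, or if a joint passes its speed limit or range.

## Robot

A 6-joint arm with a two-finger parallel gripper is mounted at the origin on the work surface. World frame = base frame: x ahead of the robot, y to its left, z up, the work surface at z = 0. Lengths are in m, angles in rad, forces in N, time in s.
With the tool pointing down it reaches from about 0.325 to 0.9 m from the base axis. Payload 6.1 kg.
Tool frame: the origin (TCP) lies midway between the tips of the shut fingers; the grasp point (between the pads) lies 19 mm behind it; z points along the fingers, y is the line along which they close (so a half turn about z gives the same grasp; the last joint's range is limited). The gripper opens to 85 mm and grips with 20 to 120 N. Pads are 22 mm wide; open, the fingers measure 114 mm over their backs; the gripper's body (76 mm by 85 mm) begins 54 mm behind the grasp point. The pads swing forward as they close: fully open they stand 13 mm farther back than shut.
Start: joints at [1.048, 0.22, 1.526, -0, 1.395, -0.126], TCP at [0.242, 0.576, 0.231] pointing down, gripper open.
Joint ranges: [-2.98, 2.98], [-0.91, 2.08], [0.09, 2.57], [-1.24, 4.39], [0.2, 2.65], [-2.68, 2.68]. Speed limits (rad/s): [2.57, 2.57, 3.01, 3.14, 3.14, 3.14].

## Interface

Orientations are given as [roll, pitch, yaw] about the fixed x, y, z axes, in that order (R = Rz(yaw) Ry(pitch) Rx(roll)).
In Python, from plant import movep, move_l, set_joints, gripper_to, hold, inverse_kinematics, observe, get_image, get_calibration, Unreachable, job_done gives the robot as it stands. Calls block until the motion is done:
- movep(position, orientation): joint-space move of the TCP to a pose.
- move_l(position, feed=0.15, rotation=None, max_force=None): straight line of the TCP; rotation=None keeps the orientation; feed is the mean speed in m/s. With max_force (N) it stops when the force on the tool has changed by that much, and returns True; else False.
- set_joints(angles): joint-space move.
- gripper_to(opening, f_grip=None): finger opening in m; f_grip is the grip in N (None keeps the last); returns when the fingers have stopped.
- hold(seconds).
- inverse_kinematics(position, orientation): joint angles nearest the present ones, or None.
- observe(): the state.
- get_image(name): name is "side" or "top" or "wrist"; returns (picture, depth): 400x640x3 uint8, red, green, blue; 400x640 float32, m along the optical axis (not along the pixel's ray), 0 where there is no reading.
- get_calibration(name): a dict with "intrinsics" (3x3 intrinsics, pixels), "world_from_camera" (4x4, takes a point from camera to world coordinates). Camera axes: x right, y down, z forward; pixel columns grow to the right and rows downward; lengths in m; the calibration is good to about 2 mm. A picture is of the moment at which its call begins: read the wrist's pose just before it. get_calibration takes no time and is no camera call; for the wrist camera it gives the pose at the moment of the call.
A pose or a line that the arm cannot do raises Unreachable and nothing moves.
- job_done(): hands the job in; it is judged then, once.
The state is a dict: "time_s": time; "q": joint angles; "joint_velocities": joint speeds; "joint_torque": joint torques, N m; "eef_pos": TCP position; "tcp_rot": TCP orientation; "ft_force": force on the tool from outside, world axes, zero at the start; "torque": the same for the moment, N m; "opening": finger opening in m; "grasp_force": force on a finger pad.
Only numpy, scipy, OpenCV 4.12 (cv2) and the standard library are available. Lean on these libraries where they do the work, as an engineer would, in place of code of your own. Each camera call takes 0.05 s, during which the arm holds its last target. There are 200 camera calls.

## Working session

There is one attempt and no reset: what is moved stays moved. The work goes in short steps, each a Python script; the robot and the scene stay as the last script left them, time stands still between calls to the robot, and variables do not carry over. Pictures are saved under pics/ and viewed, at most 10 in all, crops included, and the job is handed in when it is done.

```bash
mkdir -p pics; ls; python3 - <<'E'
from plant import *
import numpy as np,cv2
np.set_printoptions(precision=4,suppress=True)
for n in ("top","side"):
    im,d=get_image(n); c=get_calibration(n); cv2.imwrite(f"pics/{n}0.png",im[:,:,::-1]); np.savez(f"{n}0.npz",im=im,d=d,K=c["intrinsics"],T=c["world_from_camera"])
    print(n,c["intrinsics"],c["world_from_camera"])
print(observe())
E
```

```text
pics
top [[417.8894   0.     324.077 ]
 [  0.     417.8894 200.6745]
 [  0.       0.       1.    ]] [[ 0.0101 -0.9943  0.1057  0.4708]
 [-0.9999 -0.0108 -0.0064 -0.0236]
 [ 0.0075 -0.1057 -0.9944  1.2407]
 [ 0.      0.      0.      1.    ]]
side [[424.2473   0.     323.0489]
 [  0.     424.2473 203.0122]
 [  0.       0.       1.    ]] [[ 0.9987 -0.0327  0.0398  0.5385]
 [-0.0506 -0.4779  0.877  -0.991 ]
 [-0.0097 -0.8778 -0.4789  0.6646]
 [ 0.      0.      0.      1.    ]]
{'time_s': 0.1, 'q': array([ 1.0479,  0.2212,  1.5275,  0.    ,  1.3947, -0.1261]), 'joint_velocities': array([ 0.0003, -0.0045, -0.0022, -0.0008, -0.    , -0.0014]), 'joint_torque': array([  0.0012, -49.8242, -39.0547,  -0.0003,   0.0055,  -0.    ]), 'eef_pos': array([0.2412, 0.576 , 0.2303]), 'tcp_rot': array([-3.1398, -0.0003,  2.7448]), 'ft_force': array([ 0.7602, -0.4429, -0.2289]), 'torque': array([-0.0508,  0.0236, -0.0137]), 'grasp_force': 0.0, 'opening': 0.08542207234784636}
```

View pics/top0.png

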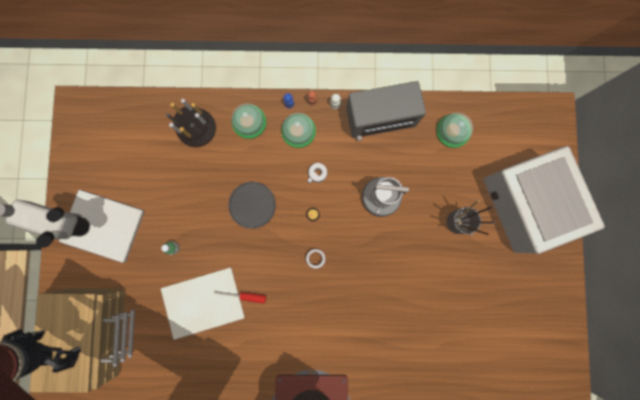

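View pics/side0.png

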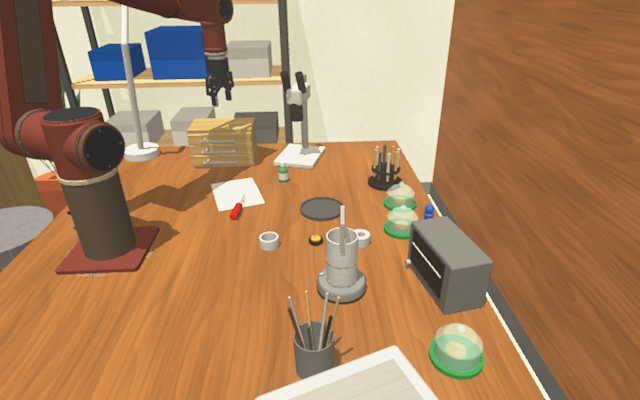

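The top view shows the canister on the stand at about (383,195), the tray at (252,205), the lugged spacer at (317,172) with its lug toward the lower left, and the plain ring at (316,259). In the side view the canister is at (342,260). Next I'll get coarse positions and the wrist-camera offset.

```bash
cat > h.py <<'E'
from plant import *
import numpy as np,cv2
np.set_printoptions(precision=4,suppress=True)
def load(n): 
    f=np.load(n); return f["im"],f["d"],f["K"],f["T"]
def snap(n,tag):
    c=get_calibration(n); im,d=get_image(n)
    cv2.imwrite(f"pics/{tag}.png",im[:,:,::-1]); np.savez(f"{tag}.npz",im=im,d=d,K=c["intrinsics"],T=c["world_from_camera"])
    return im,d,c["intrinsics"],c["world_from_camera"]
def plane(uv,z,K,T):
    uv=np.atleast_2d(np.float64(uv)); r=np.c_[uv,np.ones(len(uv))]@np.linalg.inv(K).T@T[:3,:3].T
    o=T[:3,3]; return (o+r*((z-o[2])/r[:,2])[:,None])
def cloud(d,K,T):
    v,u=np.indices(d.shape); r=np.stack([u,v,np.ones_like(u)],-1)@np.linalg.inv(K).T*d[...,None]
    p=r@T[:3,:3].T+T[:3,3]; p[d==0]=np.nan; return p
def circ(p):
    A=np.c_[2*p[:,:2],np.ones(len(p))]; s=np.linalg.lstsq(A,(p[:,:2]**2).sum(1),rcond=None)[0]
    return s[:2],np.sqrt(s[2]+s[0]**2+s[1]**2)
DOWN=lambda yaw:[np.pi,0,yaw]
E
python3 - <<'E'
from h import *
im,d,K,T=load("top0.npz"); P=cloud(d,K,T)
for n,uv,z in [("tray",(252,205),.004),("spacer",(317.5,172),.03),("ring",(316,259),.03),("stand",(382,197),.03)]:
    print(n,plane(uv,z,K,T)[0],"depth pt",P[uv[1] if isinstance(uv[1],int) else 0,int(uv[0])])
c=get_calibration("wrist"); s=observe()
from scipy.spatial.transform import Rotation as R
Tt=np.eye(4);Tt[:3,:3]=R.from_euler("xyz",s["tcp_rot"]).as_matrix();Tt[:3,3]=s["eef_pos"]
print(np.linalg.inv(Tt)@c["world_from_camera"],c["intrinsics"][0,0])
# bail: points 0.155-0.185 high near canister
m=(P[...,2]>.15)&(P[...,2]<.2)&(abs(P[...,0]-.49)<.1)&(abs(P[...,1]+.17)<.1)
print("bail",m.sum(),P[m].mean(0)); print(P[m])
E
```

```text
tray [0.5871 0.1823 0.004 ] depth pt [0.5872 0.1824 0.0029]
spacer [ 0.684  -0.0113  0.03  ] depth pt [ 0.6886 -0.0095  0.0033]
ring [ 0.4309 -0.0099  0.03  ] depth pt [ 0.43   -0.0096  0.0026]
stand [ 0.6122 -0.2004  0.03  ] depth pt [ 0.6049 -0.1913  0.0926]
[[ 0.0001 -0.9509 -0.3095  0.0784]
 [ 1.      0.0002 -0.0005  0.0005]
 [ 0.0006 -0.3095  0.9509 -0.1431]
 [ 0.      0.      0.      1.    ]] 322.27050668672683
bail 14 [ 0.5844 -0.2015  0.1517]
[[ 0.5872 -0.1849  0.1535]
 [ 0.5878 -0.2194  0.1516]
 [ 0.5879 -0.2222  0.1507]
 [ 0.5846 -0.1849  0.1539]
 [ 0.585  -0.188   0.1504]
 [ 0.5849 -0.1906  0.1508]
 [ 0.5851 -0.2141  0.1515]
 [ 0.585  -0.2166  0.1525]
 [ 0.5821 -0.1903  0.1529]
 [ 0.5824 -0.1933  0.1503]
 [ 0.5822 -0.1955  0.1528]
 [ 0.5825 -0.2037  0.1507]
 [ 0.5824 -0.2063  0.1513]
 [ 0.5825 -0.2116  0.151 ]]
```

```bash
python3 -c "
import cv2
a=cv2.imread('pics/top0.png')[130:280,220:430]; cv2.imwrite('pics/top0c.png',cv2.resize(a,None,fx=3.8,fy=3.8,interpolation=cv2.INTER_CUBIC))"
```

```text
(no output)
```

View pics/top0c.png

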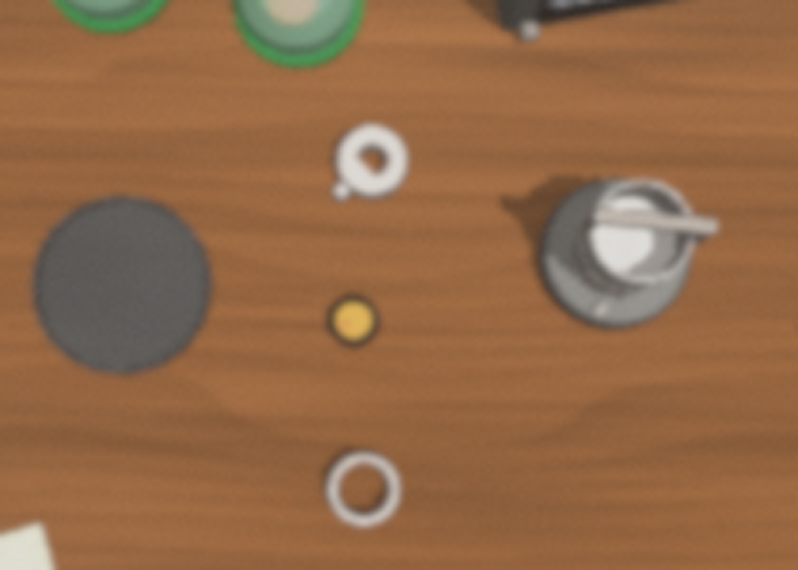

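The crop confirms the layout. The lug is at crop (342,190), the index block at about (601,308) and the bail runs from (597,213) to (717,226). Next I'll take wrist close-ups of the spacer and the stand.

```bash
python3 - <<'E'
from h import *
movep([0.684,-0.011,0.24],DOWN(1.57)); hold(.2); snap("wrist","sp1")
movep([0.612,-0.2,0.33],DOWN(1.57)); hold(.2); snap("wrist","st1")
a=cv2.imread("pics/sp1.png");b=cv2.imread("pics/st1.png")
cv2.imwrite("pics/both.png",np.hstack([a[:,100:500],b[:,100:500]]))
print(observe()["time_s"],observe()["eef_pos"])
im,d,K,T=load("top0.npz")
s=plane([(317.5,172),(310,180)],.03,K,T);print("lugdir",s[1]-s[0])
print("block",plane((378.2,211),.036,K,T)); print("bail",plane([(377.1,186.1),(408.7,189.5)],.203,K,T))
E
```

```text
4.0917 [ 0.6123 -0.1985  0.329 ]
lugdir [-0.024   0.0217  0.    ]
block [[ 0.5706 -0.1883  0.036 ]]
bail [[ 0.6194 -0.163   0.203 ]
 [ 0.6116 -0.2423  0.203 ]]
```

View pics/both.png

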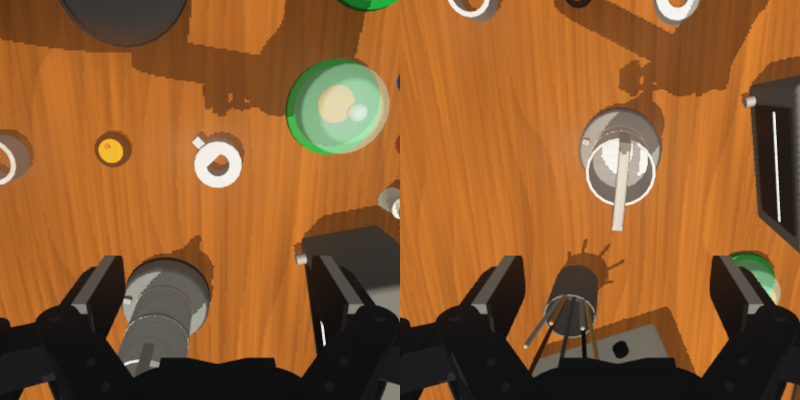

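The wrist pictures show the spacer at (318,165) with its lug up-left at (298,142). The stand has its index block at about (286,142), and the bail runs from (325,140) to (317,228). Now I'll measure these precisely.

```bash
python3 - <<'E'
from h import *
def rad(p,c): return np.hypot(p[...,0]-c[0],p[...,1]-c[1])
def biggest(m):
    n,l,s,_=cv2.connectedComponentsWithStats(m.astype(np.uint8)); i=1+s[1:,4].argmax(); return l==i
# spacer
im,d,K,T=load("sp1.npz"); P=cloud(d,K,T); print("cam",T[:3,3])
hsv=cv2.cvtColor(im,cv2.COLOR_RGB2HSV)
box=np.zeros(d.shape,bool); box[120:200,285:350]=1
m=biggest(box&(hsv[...,1]<60)&(hsv[...,2]>140))
z=P[m][:,2]; print("spacer px",m.sum(),"z pct",np.nanpercentile(z,[5,25,50,75,95]))
v,u=np.nonzero(m); Q=plane(np.c_[u,v],.03,K,T)
c,_=circ(Q); 
# bright top face only: hull outer boundary, exclude lug
con=max(cv2.findContours(m.astype(np.uint8),cv2.RETR_CCOMP,cv2.CHAIN_APPROX_NONE)[0],key=len)[:,0]
cq=plane(con,.03,K,T)
c=np.array([.684,-.011])
for _ in range(15):
    r=rad(cq,c); k=abs(r-.027)<.004; c,R=circ(cq[k])
print("spacer c",c,"R",R,k.sum(),len(cq))
lq=Q[rad(Q,c)>.0295]; print("lug n",len(lq),"max r",rad(lq,c).max(),"dir",np.degrees(np.arctan2(*(lq[:,:2].mean(0)-c)[::-1])))
# with top z=.02 for lug
lz=plane(np.c_[u,v],.02,K,T)[rad(Q,c)>.0295]; print("lug z=.02 dir",np.degrees(np.arctan2(*(lz[:,:2].mean(0)-c)[::-1])),"r",rad(lz,c).max())
lp=P[m&(rad(P,c)>.0295)]; print("lug depth",np.nanmedian(lp,0))
tp=P[m&(abs(P[...,2]-.03)<.004)&(rad(P,c)<.03)];print("top pts mean",tp.mean(0),len(tp), cv2.minEnclosingCircle(tp[:,:2].astype(np.float32)))
hole=cv2.findContours(m.astype(np.uint8),cv2.RETR_CCOMP,cv2.CHAIN_APPROX_NONE)
# stand
im,d,K,T=load("st1.npz"); P=cloud(d,K,T)
hsv=cv2.cvtColor(im,cv2.COLOR_RGB2HSV)
near=rad(P,[.612,-.2])<.1
for lo,hi in [(.02,.04),(.14,.16),(.19,.215)]:
    k=near&(P[...,2]>lo)&(P[...,2]<hi); q=P[k]; print(lo,k.sum(),np.nanmedian(q,0),q[:,:2].min(0),q[:,:2].max(0))
k=near&(P[...,2]>.024)&(P[...,2]<.04); pts=P[k][:,:2].astype(np.float32); print("deck encl",cv2.minEnclosingCircle(pts))
# rim ring at z .15
k=near&(P[...,2]>.146)&(P[...,2]<.156); print("rim encl",cv2.minEnclosingCircle(P[k][:,:2].astype(np.float32)))
k=near&(P[...,2]>.19)&(P[...,2]<.215); q=P[k]; print("bail z",np.median(q[:,2])); r=cv2.minAreaRect(q[:,:2].astype(np.float32)); print("bail rect",r)
k=near&(P[...,2]>.033)&(P[...,2]<.04); print("block pts",k.sum(),np.mean(P[k],0))
# tray
im,d,K,T=load("top0.npz")
hsv=cv2.cvtColor(im,cv2.COLOR_RGB2HSV); b=np.zeros(d.shape,bool); b[175:235,222:285]=1
m=biggest(b&(hsv[...,1]<70)); con=max(cv2.findContours(m.astype(np.uint8),0,cv2.CHAIN_APPROX_NONE)[0],key=len)[:,0]
print("tray",circ(plane(con,.012,K,T)))
E
```

```text
cam [0.6851 0.0693 0.3831]
spacer px 1503 z pct [0.0203 0.0296 0.0302 0.0307 0.0315]
spacer c [ 0.6854 -0.0097] R 0.026175387501795173 134 150
lug n 67 max r 0.03804201277700569 dir 131.23375586687777
lug z=.02 dir 133.79905168235825 r 0.03742742304779029
lug depth [0.6635 0.0126 0.02  ]
top pts mean [ 0.6856 -0.0089  0.0302] 1381 ((0.6857215166091919, -0.009832341223955154), 0.026601096615195274)
0.02 2024 [ 0.6153 -0.1676  0.0301] [ 0.5594 -0.2299] [ 0.6744 -0.1415]
0.14 783 [ 0.6169 -0.203   0.1498] [ 0.5813 -0.2346] [ 0.6521 -0.1589]
0.19 1061 [ 0.6167 -0.1955  0.2052] [ 0.6085 -0.239 ] [ 0.6251 -0.1588]
deck encl ((0.6167858839035034, -0.19862081110477448), 0.057800088077783585)
rim encl ((0.6162290573120117, -0.19701161980628967), 0.038422100245952606)
bail z 0.20521416637370127
bail rect ((0.6167624592781067, -0.19884254038333893), (0.07990959286689758, 0.010030046105384827), 84.96149444580078)
block pts 106 [ 0.5974 -0.1758  0.0368]
tray (array([0.5877, 0.1821]), np.float64(0.06652846086025668))
```

Everything matches the given sizes: deck z 0.030, bail top 0.205, and the bail centre agrees with the deck centre within 1 mm. I'll lift the canister into the tray, then look at the bare stand.

```bash
python3 - <<'E'
from h import *
yaw=np.radians(84.96); C=np.array([.6168,-.1987]); Tr=np.array([.5877,.1821])
gripper_to(.05)
movep([*C,.25],DOWN(yaw)); move_l([*C,.18],.1)
print(observe()["eef_pos"],observe()["ft_force"])
gripper_to(0,80); s=observe(); print(s["opening"],s["grasp_force"],s["ft_force"])
move_l([*C,.195],.06); s=observe(); print(s["opening"],s["ft_force"])
move_l([*C,.275],.15); s=observe(); print(s["opening"],s["ft_force"])
move_l([*Tr,.275],.22); hold(.2)
move_l([*Tr,.165],.12)
print(move_l([*Tr,.150],.03,max_force=6)); s=observe(); print(s["eef_pos"],s["ft_force"])
gripper_to(.05); hold(.1)
move_l([*Tr,.26],.2)
S=C; movep([*S,.25],DOWN(1.57)); hold(.2); snap("wrist","st2"); snap("side","side2"); print(observe()["time_s"])
a=cv2.imread("pics/st2.png");b=cv2.imread("pics/side2.png")
cv2.imwrite("pics/both2.png",np.hstack([a[:,100:500],b[:,180:580]]))
E
```

```text
[ 0.6173 -0.199   0.1809] [ 0.5975 -0.4654  0.8523]
0.008274231948001696 78.60746741294861 [-1.3589  0.5038  4.7805]
0.00824753532086242 [-0.1195  0.1939 -5.0147]
0.008789580885381681 [-0.1228 -1.0109 -6.5141]
True
[0.5879 0.1824 0.1547] [-2.1302 -0.8599  4.4899]
13.8917
```

View pics/both2.png

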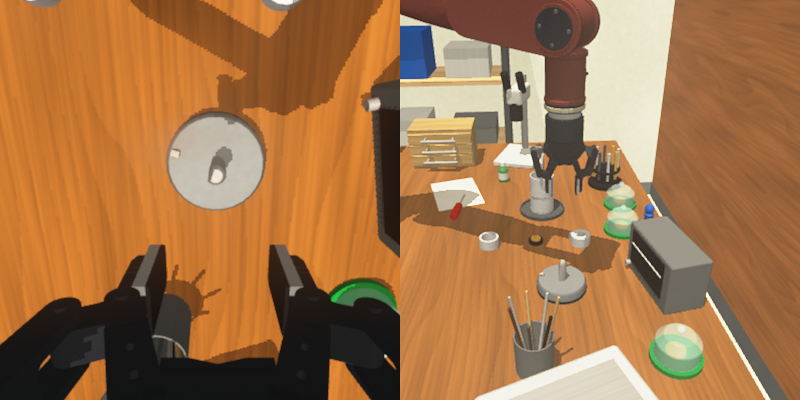

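The canister stands upright in the tray. The bare stand shows its index block at about (275,153) and the post top at about (317,175). I'll measure the stand axis and its yaw.

```bash
python3 - <<'E'
from h import *
im,d,K,T=load("st2.npz"); P=cloud(d,K,T)
rad=lambda p,c: np.hypot(p[...,0]-c[0],p[...,1]-c[1])
c=np.array([.617,-.199])
hsv=cv2.cvtColor(im,cv2.COLOR_RGB2HSV); box=np.zeros(d.shape,bool); box[105:215,260:375]=1
m=box&(hsv[...,1]<70); n,l,s,_=cv2.connectedComponentsWithStats(m.astype(np.uint8)); m=l==1+s[1:,4].argmax()
con=max(cv2.findContours(m.astype(np.uint8),0,cv2.CHAIN_APPROX_NONE)[0],key=len)[:,0]
print("deck circle", circ(plane(con,.03,K,T)))
k=box&(abs(P[...,2]-.03)<.003); pts=P[k][:,:2]; print("deck cloud",cv2.minEnclosingCircle(pts.astype(np.float32)))
k=box&(P[...,2]>.0775); q=P[k]; print("post top",k.sum(),q.mean(0),cv2.minAreaRect(q[:,:2].astype(np.float32)))
for c in (c,np.array(cv2.minEnclosingCircle(pts.astype(np.float32))[0])):
    k=box&(P[...,2]>.0335)&(P[...,2]<.045)&(abs(rad(P,c)-.048)<.012); q=P[k]; w=q.mean(0)
    print("block",k.sum(),w,rad(w,c),np.degrees(np.arctan2(*(w[:2]-c)[::-1])))
bm=np.zeros(d.shape,bool); bm[143:165,266:290]=1; bm&=hsv[...,2]>225; v,u=np.nonzero(bm); w=plane([(u.mean(),v.mean())],.036,K,T)[0]; print("block by colour",len(u),w,rad(w,c),np.degrees(np.arctan2(*(w[:2]-c)[::-1])))
c=cv2.resize(im[105:215,260:375],None,fx=5,fy=5,interpolation=cv2.INTER_NEAREST); cv2.imwrite("pics/st2c.png",c[:,:,::-1])
E
```

```text
deck circle (array([ 0.6168, -0.1984]), np.float64(0.05537576979870118))
deck cloud ((0.616424024105072, -0.1990601122379303), 0.05695228651165962)
post top 184 [ 0.6181 -0.1989  0.0797] ((0.6184941530227661, -0.19960112869739532), (0.0180974081158638, 0.012779287062585354), 71.63309478759766)
block 66 [ 0.5711 -0.1848  0.0362] 0.04804159056452836 162.7510804982929
block 66 [ 0.5711 -0.1848  0.0362] 0.04750989161688665 162.4758767902676
block by colour 38 [ 0.5704 -0.1858  0.036 ] 0.04788678907223469 163.8722445980681
```

View pics/st2c.png

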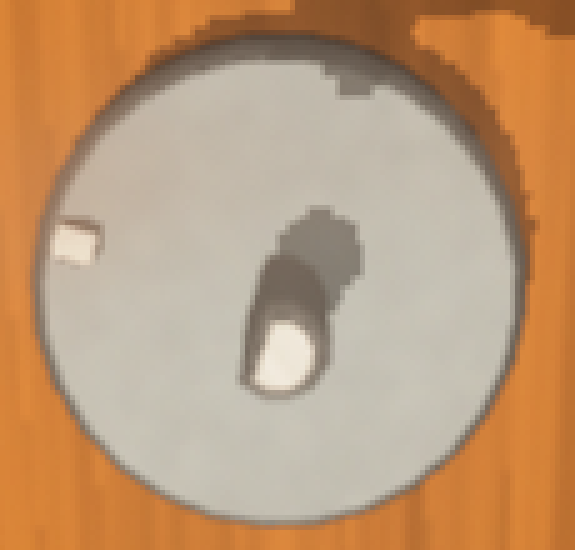

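The stand's −x direction is at about 163°; the block gives 162.6–163.9° and the post flat 161.6°. Its axis is at about (0.6166, −0.1988). The spacer's lug is at about 134.2°, so the spacer must turn +29°. I'll grasp it now.

```bash
python3 - <<'E'
from h import *
S=np.array([.6166,-.1988]); Q=np.array([.6855,-.0097]); y0=np.radians(134.2); y1=np.radians(163)
gripper_to(.068)
movep([*Q,.14],DOWN(y0)); move_l([*Q,.02],.12); 
print(move_l([*Q,.002],.04,max_force=8)); f0=observe()["ft_force"]
gripper_to(.03,40); s=observe(); print(s["opening"],s["grasp_force"],s["eef_pos"],s["ft_force"]-f0)
move_l([*Q,.13],.12); s=observe(); print(s["opening"],s["ft_force"])
movep([*S,.13],DOWN(y1)); move_l([*S,.095],.1); hold(.2); f0=observe()["ft_force"]
r=move_l([*S,.032],.03,max_force=6); s=observe(); print(r,s["eef_pos"],s["ft_force"]-f0,s["opening"],s["time_s"])
E
```

```text
False
0.05355730812542483 42.52168893814087 [ 0.6861 -0.0098  0.0026] [ 0.1384 -0.529   1.5387]
0.05382640275026934 [-0.4853  0.185  -2.3882]
False [ 0.6168 -0.1989  0.0326] [-2.8678  1.0978  6.5483] 0.05354874650922968 22.1417
```

It went straight on. I'll release it and verify.

```bash
python3 - <<'E'
from h import *
S=np.array([.6166,-.1988])
gripper_to(.07); hold(.3); print(observe()["ft_force"])
move_l([*S,.25],.2); movep([*S,.25],DOWN(1.57)); hold(.2)
im,d,K,T=snap("wrist","st3"); P=cloud(d,K,T)
rad=np.hypot(P[...,0]-S[0],P[...,1]-S[1])
k=(rad<.035)&(abs(P[...,2]-.06)<.004); q=P[k]; print("spacer top",k.sum(),np.median(q[:,2]),cv2.minEnclosingCircle(q[:,:2].astype(np.float32)))
k=(rad<.041)&(rad>.030)&(abs(P[...,2]-.05)<.004); q=P[k].mean(0); print("lug",q,np.degrees(np.arctan2(q[1]-S[1],q[0]-S[0])))
cv2.imwrite("pics/st3c.png",cv2.resize(im[80:230,245:395,::-1],None,fx=3.9,fy=3.9,interpolation=cv2.INTER_NEAREST))
# canister in tray
movep([.5877,.1821,.33],DOWN(1.57)); hold(.2); im,d,K,T=snap("wrist","tr3"); P=cloud(d,K,T)
k=(np.hypot(P[...,0]-.5877,P[...,1]-.1821)<.07)&(P[...,2]>.165)&(P[...,2]<.19); q=P[k]; print("bail",k.sum(),np.median(q[:,2]),cv2.minAreaRect(q[:,:2].astype(np.float32))); print(observe()["time_s"])
E
```

```text
[ 0.9046 -0.2615  0.3999]
spacer top 1573 0.06021881031241888 ((0.6178848147392273, -0.19839705526828766), 0.026989588513970375)
lug [ 0.5853 -0.1873  0.0501] 159.86714479009524
bail 887 0.17913907310510446 ((0.5888237357139587, 0.1822185516357422), (0.07976460456848145, 0.010001606307923794), 84.9778823852539)
27.1083
```

View pics/st3c.png

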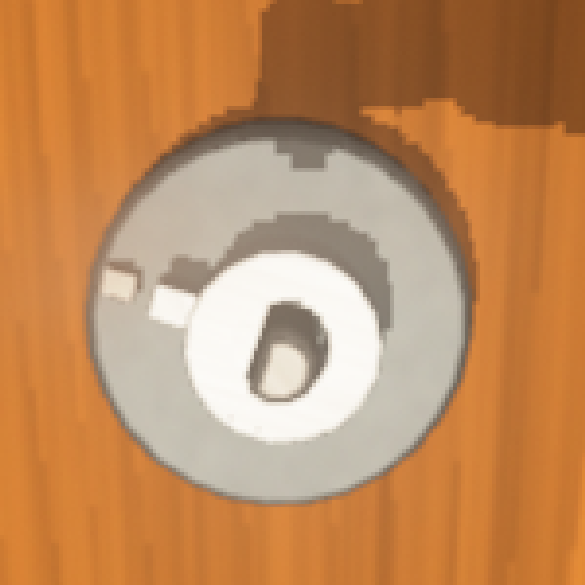

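The spacer is seated: top at z 0.0602, lug pointing at the block (lug crop (173,305), block (120,282)), post inside the D bore. The canister in the tray is unmoved. I'll put it back on the stand.

```bash
python3 - <<'E'
from h import *
yaw=np.radians(84.96); Tr=np.array([.5884,.1822]); S=np.array([.6170,-.1987])
gripper_to(.05)
movep([*Tr,.24],DOWN(yaw)); move_l([*Tr,.154],.12)
gripper_to(0,80); s=observe(); print(s["opening"],s["grasp_force"],s["eef_pos"])
move_l([*Tr,.17],.06); move_l([*Tr,.275],.15); s=observe(); print(s["opening"],s["ft_force"])
move_l([*S,.275],.2); hold(.2); move_l([*S,.225],.1); hold(.1)
r=move_l([*S,.205],.03,max_force=6); s=observe(); print(r,s["eef_pos"],s["ft_force"],s["opening"])
gripper_to(.05); hold(.2); move_l([*S,.33],.2); movep([*S,.33],DOWN(1.57)); hold(.2)
im,d,K,T=snap("wrist","st4"); snap("side","side4"); P=cloud(d,K,T); rad=np.hypot(P[...,0]-S[0],P[...,1]-S[1])
k=(rad<.07)&(P[...,2]>.222)&(P[...,2]<.25); q=P[k]; print("bail",k.sum(),np.median(q[:,2]),cv2.minAreaRect(q[:,:2].astype(np.float32)))
k=(rad<.05)&(abs(P[...,2]-.18)<.005); q=P[k]; print("rim",k.sum(),np.median(q[:,2]),cv2.minEnclosingCircle(q[:,:2].astype(np.float32)))
print(observe()["time_s"])
a=cv2.imread("pics/st4.png");b=cv2.imread("pics/side4.png"); cv2.imwrite("pics/both4.png",np.hstack([a[:,100:500],b[:,180:580]]))
E
```

```text
0.008265679002021636 78.6734926700592 [0.5886 0.1824 0.155 ]
0.008519474985323686 [-0.5468 -0.3688 -5.8468]
True [ 0.617  -0.1988  0.2109] [0.3044 0.2014 4.3084] 0.008347556485803825
bail 1287 0.23519058126825101 ((0.6176803708076477, -0.1990029662847519), (0.08005449920892715, 0.009999356232583523), 85.01022338867188)
rim 785 0.1800197980454794 ((0.6175433397293091, -0.19667404890060425), 0.037973057478666306)
35.975
```

View pics/both4.png

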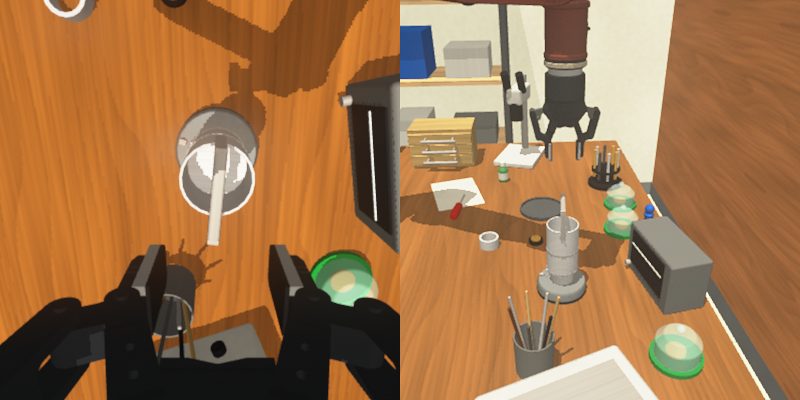

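The canister stands upright and centred on the spacer. The bail top is at 0.2352, which puts the underside at 0.060, about 1 mm off the stand axis. The gripper is clear, so I'll hand it in.

```bash
python3 -c "
from plant import *
print(job_done())"
```

```text
the job is handed in; nothing more can be done
None
```

I handed the job in at about 36 s of the 72 s: the spacer is flat on the deck with its flat matched to the post, and the canister stands upright on it, about 1 mm off the stand's axis; the simulator returned no verdict.

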